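# Take the nested coffee set apart onto the tray

## Task

The tamper stands in a steel dosing cup, which itself stands in a grey ceramic cup. Take the nest apart in reverse order: first lift out the tamper and set it gently upright on the steel tray, then lift out the dosing cup and set it gently upright on the same tray beside the tamper. Leave the ceramic cup standing where it is.

Things in the scene. Friction and masses are not known exactly. Their poses are not given: they have to be found in the camera images.
- tamper: Tamper in the nest: round steel foot 46 mm across, 16 mm high, a neck, then a straight round wooden handle 30 mm across from 42 to 99 mm above the underside; 105 mm tall, about 0.28 kg. Origin: centre of the foot's underside, z up the handle. It stands loose on the dosing cup's floor, its top 45 mm above that cup's rim. The short tamper (78 mm) standing by itself is not meant.
- dosing_cup: Dosing cup of the nest: straight round open steel beaker, 60 mm across, 64 mm high, wall 3 mm, floor 4 mm, about 0.12 kg. Origin: centre of its underside, z out of the mouth. It stands loose on the ceramic cup's inner floor, the upper 32 mm of its wall above the ceramic rim, about 6 mm of play all round. An empty one like it elsewhere is not meant.
- ceramic_cup: Matte grey ceramic cup holding the nest: round, 80 mm across, 38 mm high, mouth 72 mm, floor 6 mm, small ear on its +y side reaching 59 mm from the axis; loose, about 0.22 kg. Origin: centre of its underside on the shelf, z up. Two bystanders up to 78 mm tall (an empty cup of the same kind, the short tamper) stand 120 to 135 mm from it, axis to axis.
- tray: Low rectangular stainless tray, fixed to the shelf: 150 mm along its x, 260 mm along its y, floor 4 mm thick and flat, a thin lip 12 mm high all round (inside 142 by 252 mm), empty. Origin: centre of its underside on the shelf; z up, y along the long side. There is room for the two parts side by side along y.
Not all that is in view belongs to the job. What is shaped like the dosing_cup but orange is not meant.

How it is judged:
By the outcome, as a careful person would: the job done as asked, in the order asked, and still so for the second after the job is handed in, with the robot touching nothing.
It also fails if it takes over 58 s, if anything falls off the work surface, if the arm or the gripper's body presses on something with over 40 N, if the wrist force passes 120 N, or if a joint passes its speed limit or range.

## Robot

A 6-joint arm with a two-finger parallel gripper is mounted at the origin on the work surface. World frame = base frame: x ahead of the robot, y to its left, z up, the work surface at z = 0. Lengths are in m, angles in rad, forces in N, time in s.
With the tool pointing down it reaches from about 0.275 to 0.825 m from the base axis. Payload 4.9 kg.
Tool frame: the origin (TCP) lies midway between the tips of the shut fingers; the grasp point (between the pads) lies 19 mm behind it (bot.grip_depth is the distance from the TCP to the grasp point, in m); z points along the fingers, y is the line along which they close (so a half turn about z gives the same grasp; the last joint's range is limited). The gripper opens to 85 mm and grips with 20 to 120 N. Pads are 22 mm wide; open, the fingers measure 114 mm over their backs; the gripper's body (76 mm by 85 mm) begins 54 mm behind the grasp point. The pads swing forward as they close: fully open they stand 13 mm farther back than shut.
Start: joints at [-1.442, 0.326, -0.193, 1.052, 0, 1.437], TCP at [0.143, -0.531, 0.231] pointing down, gripper open.
Joint ranges: [-2.65, 2.65], [-0.97, 1.79], [-1.3, 1.35], [-1.93, 2.1], [-1.47, 1.37], [-3.14, 3.14]. Speed limits (rad/s): [2.57, 2.57, 3.14, 3.14, 3.14, 3.14].

## Interface

Orientations are given as a unit quaternion [w, x, y, z].
In Python, from cell import bot gives the robot as it stands. Calls block until the motion is done:
- bot.move_pose(position, orientation): joint-space move of the TCP to a pose.
- bot.move_linear(position, speed=0.15, rotation=None, until_force=None): straight line of the TCP; rotation=None keeps the orientation; speed is the mean speed in m/s. With until_force (N) it stops when the force on the tool has changed by that much, and returns True; else False.
- bot.goto_joints(angles): joint-space move.
- bot.set_gripper(opening, grasp_force=None): opening from 0.0 (shut) to 1.0 (fully open); grasp_force is the grip in N (None keeps the last); returns when the fingers have stopped.
- bot.wait(seconds).
- bot.solve_ik(position, orientation): joint angles nearest the present ones, or None.
- bot.camera(name): name is "scene" or "top" or "wrist"; returns the picture (384x512x3 uint8, red, green, blue); there is no depth.
- bot.calibration(name): a dict with "mtx" (3x3 intrinsics, pixels), "extrinsics" (4x4, takes a point from world to camera coordinates); the wrist camera has in their place "hand_eye" (4x4, takes a point from camera to tool coordinates, whose origin is the TCP and whose axes are the flange's). Camera axes: x right, y down, z forward; pixel columns grow to the right and rows downward; lengths in m; the calibration is good to about 2 mm. The wrist camera is an equidistant fisheye: a pixel r from the principal point sees the ray r / f radians off the axis. A picture is of the moment at which its call begins: read the wrist's pose just before it. calibration takes no time and is no camera call.
A pose or a line that the arm cannot do raises bot.PlanningError and nothing moves.
- bot.close_job(): hands the job in; it is judged then, once.
Trained networks look in the newest picture that a camera, given by its name, has taken for a name from the list of things; names that differ only in an ending like _2 or _b are one class to them, and where a whole thing is asked for, a point or a joint stands for the part that bears it (a point fixed in the world has none). Each returns a list of dicts, best first, with "confidence" (0 to 1); they miss things now and then, are a little off and sometimes report something else, mostly with a low value. They report only what shows in the picture. A call takes as long as a camera call. They do not tell look-alikes from the thing itself.
- bot.search_frame(camera, thing): "bbox" ([left, top, width, height] in pixels, round what is visible of it).
Readings, each from a call of its own:
- bot.read_clock(): time.
- bot.read_joint_positions(): joint angles.
- bot.read_joint_vel(): joint speeds.
- bot.read_joint_efforts(): joint torques, N m.
- bot.read_position(): TCP position.
- bot.read_tool_rot(): TCP orientation.
- bot.read_ft_force(): force on the tool from outside, world axes, zero at the start.
- bot.read_moment(): the same for the moment, N m.
- bot.read_gripper_width(): opening from 0.0 (shut) to 1.0 (fully open).
- bot.read_finger_force(): force on a finger pad.
Only numpy, scipy, OpenCV 4.12 (cv2) and the standard library are available. Lean on these libraries where they do the work, as an engineer would, in place of code of your own. Each camera call takes 0.05 s, during which the arm holds its last target. There are 200 camera calls.

## Working session

There is one attempt and no reset: what is moved stays moved. The work goes in short steps, each a Python script; the robot and the scene stay as the last script left them, time stands still between calls to the robot, and variables do not carry over. Pictures are saved under pics/ and viewed, at most 10 in all, crops included, and the job is handed in when it is done.

```bash
mkdir -p pics; ls; python3 - <<'E'
from cell import bot
import cv2,numpy as np
ims=[]
for c in("scene","top"):
    im=bot.camera(c);cv2.imwrite(f"pics/{c}0.png",im[:,:,::-1]);ims.append(im)
    for t in("tamper","dosing_cup","ceramic_cup","tray"):
        print(c,t,[(np.round(d["bbox"]).astype(int).tolist(),round(d["confidence"],2)) for d in bot.search_frame(c,t)])
    k=bot.calibration(c);print(np.round(k["mtx"],1).tolist(),np.round(k["extrinsics"],3).tolist())
w=bot.camera("wrist");k=bot.calibration("wrist");print(np.round(k["mtx"],1).tolist(),np.round(k["hand_eye"],3).tolist())
print(bot.read_clock(),bot.read_tool_rot(),bot.grip_depth)
E
```

```text
pics
scene tamper [([145, 218, 25, 27], 0.55)]
scene dosing_cup [([94, 208, 34, 38], 0.74), ([164, 267, 31, 42], 0.67), ([210, 249, 32, 40], 0.63), ([134, 185, 34, 34], 0.61), ([144, 224, 31, 32], 0.57), ([144, 228, 36, 35], 0.42)]
scene ceramic_cup [([139, 230, 41, 33], 0.75)]
scene tray [([266, 116, 106, 62], 0.74)]
[[424.4, 0.0, 253.3], [0.0, 424.4, 197.3], [0.0, 0.0, 1.0]] [[0.622, 0.783, -0.003, -0.343], [0.604, -0.482, -0.634, -0.319], [-0.498, 0.393, -0.773, 1.349], [0.0, 0.0, 0.0, 1.0]]
top tamper [([330, 195, 22, 16], 0.75)]
top dosing_cup [([310, 232, 25, 26], 0.96), ([296, 133, 25, 28], 0.72), ([328, 189, 25, 28], 0.58), ([334, 138, 26, 32], 0.57)]
top ceramic_cup [([321, 181, 33, 40], 0.62)]
top tray [([94, 174, 109, 84], 0.81)]
[[396.5, 0.0, 251.9], [0.0, 396.5, 189.8], [0.0, 0.0, 1.0]] [[-0.013, -1.0, -0.02, -0.017], [-0.989, 0.015, -0.146, 0.562], [0.146, 0.018, -0.989, 1.0], [0.0, 0.0, 0.0, 1.0]]
[[297.3, 0.0, 253.2], [0.0, 297.3, 187.4], [0.0, 0.0, 1.0]] [[-0.0, -0.952, -0.306, 0.079], [1.0, -0.0, 0.0, 0.0], [-0.0, -0.306, 0.952, -0.143], [0.0, 0.0, 0.0, 1.0]]
0.55 [-2.41686131e-05  9.91378976e-01  1.31025668e-01  1.32456637e-05] 0.0187
```

View pics/scene0.png

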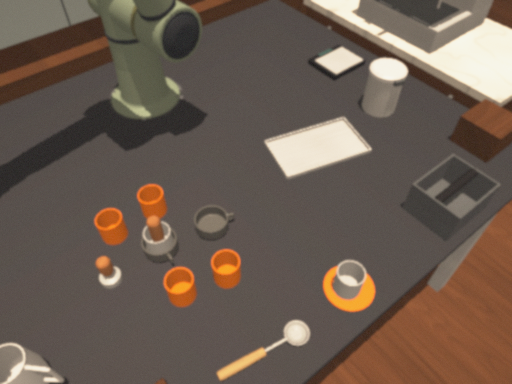

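View pics/top0.png

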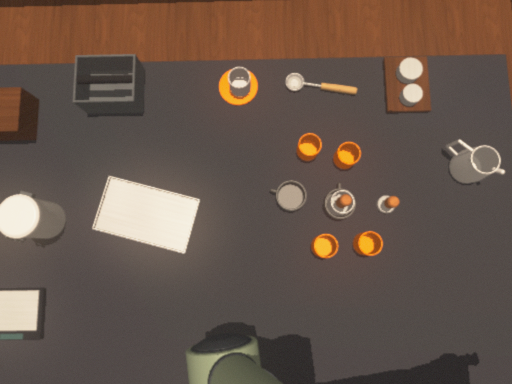

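The nest (ceramic cup with steel cup and handle) is at scene (157,237) / top (341,203). The short tamper is at scene (107,270) / top (389,203), the empty ceramic cup at top (290,195), the empty dosing cup on the orange saucer at top (239,82), and four orange cups stand around the nest. The nest is the only place where all three parts are stacked. I'll confirm that in a crop and locate everything.

```bash
cat > h.py <<'E'
from cell import bot
import cv2,numpy as np
from scipy.spatial.transform import Rotation as R
def ray(cam,u,v):
    k=bot.calibration(cam);K=k["mtx"];E=np.array(k["extrinsics"])
    d=E[:3,:3].T@np.linalg.solve(K,[u,v,1]);return -E[:3,:3].T@E[:3,3],d
def at(cam,u,v,z):
    c,d=ray(cam,u,v);return (c+d*(z-c[2])/d[2])[:2]
def proj(cam,P):
    k=bot.calibration(cam);E=np.array(k["extrinsics"]);p=k["mtx"]@(E[:3,:3]@np.asarray(P)+E[:3,3]);return p[:2]/p[2]
def wproj(P,pos,q):
    """world points -> wrist pixels"""
    k=bot.calibration("wrist");H=np.array(k["hand_eye"]);Rt=R.from_quat(q,scalar_first=True).as_matrix()
    t=(np.atleast_2d(P)-pos)@Rt;c=(t-H[:3,3])@H[:3,:3]
    th=np.arctan2(np.hypot(c[:,0],c[:,1]),c[:,2]);u=c[:,:2]/np.linalg.norm(c[:,:2],axis=1)[:,None]
    return k["mtx"][:2,2]+k["mtx"][0,0]*th[:,None]*u
def down(yaw): # tool z down, tool y (closing line) at world angle yaw
    y=np.array([np.cos(yaw),np.sin(yaw),0]);z=np.array([0,0,-1.]);x=np.cross(y,z)
    return R.from_matrix(np.c_[x,y,z]).as_quat(scalar_first=True)
E
python3 - <<'E'
from h import *
for n,u,v,z in [("nest rim",340.5,203,.038),("dos",341,202,.07),("handle",345,200,.11),("short",393,201,.075),("empty",290.5,196,.036),("o1",309,147,.035),("o2",347,155,.035),("o3",325,246,.035),("o4",369,244,.035)]:
    print(n,at("top",u,v,z).round(3))
for n,u,v,z in [("handle",153,221,.111),("cup",157.5,238,.038)]: print(n,at("scene",u,v,z).round(3))
im=cv2.imread("pics/top0.png");t=im[150:270,260:420]
s=cv2.imread("pics/scene0.png")[170:290,80:240]
cv2.imwrite("pics/crop.png",np.vstack([cv2.resize(x,None,fx=2.5*1.0,fy=2.5,interpolation=3) for x in(t,s)])) 
g=cv2.cvtColor(im,cv2.COLOR_BGR2GRAY);m=np.zeros_like(g);m[165:260,85:205]=(g>120)[165:260,85:205]
c=max(cv2.findContours(m,0,2)[0],key=cv2.contourArea);b=cv2.boxPoints(cv2.minAreaRect(c));print(b.round(),[at("top",*p,.012).round(3).tolist() for p in b])
E
```

```text
nest rim [ 0.524 -0.256]
dos [ 0.523 -0.251]
handle [ 0.523 -0.252]
short [ 0.523 -0.38 ]
empty [ 0.545 -0.126]
o1 [ 0.676 -0.179]
o2 [ 0.653 -0.279]
o3 [ 0.414 -0.212]
o4 [ 0.417 -0.325]
handle [ 0.527 -0.253]
cup [ 0.52  -0.252]
[[ 91. 229.]
 [106. 173.]
 [200. 198.]
 [185. 254.]] [[0.466, 0.408], [0.618, 0.374], [0.545, 0.115], [0.397, 0.153]]
```

View pics/crop.png

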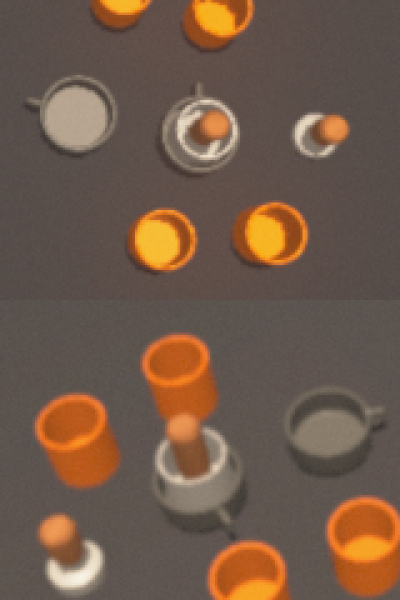

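The crop shows the nest at top (341,203): handle in a steel cup in the eared grey cup. The short tamper (right) stands alone and the other grey cup (left) is empty, so the nest is confirmed. Next I'll move above it and check from close by.

```bash
python3 - <<'E'
from h import *
for yaw in (-45,135,-15,-75,165,45): print(yaw,[None if (j:=bot.solve_ik(p,down(np.radians(yaw)))) is None else np.round(j,2).tolist() for p in([.525,-.253,.24],[.525,-.253,.04],[.522,.322,.05])])
q=down(np.radians(-45));
bot.move_pose([.525,-.253,.23],q)
p=bot.read_position();r=bot.read_tool_rot()
im=bot.camera("wrist")[:,:,::-1].copy()
print(p,bot.read_clock(),[ (n,[(d["bbox"],d["confidence"]) for d in bot.search_frame("wrist",n)][:3]) for n in("tamper","dosing_cup","ceramic_cup")])
a=np.linspace(0,2*np.pi,40)
for rad,z,c in((.015,.109,(255,0,0)),(.03,.074,(0,255,0)),(.04,.038,(255,0,255))):
    P=np.c_[.525+rad*np.cos(a),-.253+rad*np.sin(a),0*a+z]
    for u in wproj(P,p,r): cv2.circle(im,tuple(int(x) for x in u.round()),0,c,-1)
cv2.imwrite("pics/w1.png",cv2.resize(im,None,fx=1.5,fy=1.5))
E
```

```text
-45 [[-0.58, 0.38, -0.09, 1.1, 0.0, 1.78], [-0.58, 0.58, -0.34, 0.66, 0.0, 1.78], [0.43, 0.61, -0.24, 0.72, 0.0, 2.79]]
135 [[-0.58, 0.38, -0.09, 1.1, 0.0, -1.36], [-0.58, 0.58, -0.34, 0.66, 0.0, -1.36], [0.43, 0.61, -0.24, 0.72, 0.0, -0.35]]
-15 [[-0.58, 0.38, -0.09, 1.1, 0.0, 1.26], [-0.58, 0.58, -0.34, 0.66, 0.0, 1.26], [0.43, 0.61, -0.24, 0.72, 0.0, 2.27]]
-75 [[-0.58, 0.38, -0.09, 1.1, 0.0, 2.3], [-0.58, 0.58, -0.34, 0.66, 0.0, 2.3], [0.43, 0.61, -0.24, 0.72, 0.0, -2.97]]
165 [[-0.58, 0.38, -0.09, 1.1, 0.0, -1.88], [-0.58, 0.58, -0.34, 0.66, 0.0, -1.88], [0.43, 0.61, -0.24, 0.72, 0.0, -0.88]]
45 [[-0.58, 0.38, -0.09, 1.1, 0.0, 0.21], [-0.58, 0.58, -0.34, 0.66, 0.0, 0.21], [0.43, 0.61, -0.24, 0.72, 0.0, 1.22]]
[ 0.5245451  -0.25393136  0.22999362] 2.325 [('tamper', [([234.5, 145.9, 40.1, 48.1], 0.58)]), ('dosing_cup', [([271.2, 0.0, 61.5, 54.1], 0.78), ([228.5, 136.5, 55.3, 60.4], 0.75), ([137.1, 170.9, 57.8, 59.3], 0.7)]), ('ceramic_cup', [([223.1, 122.8, 66.7, 66.1], 0.72)])]
```

View pics/w1.png

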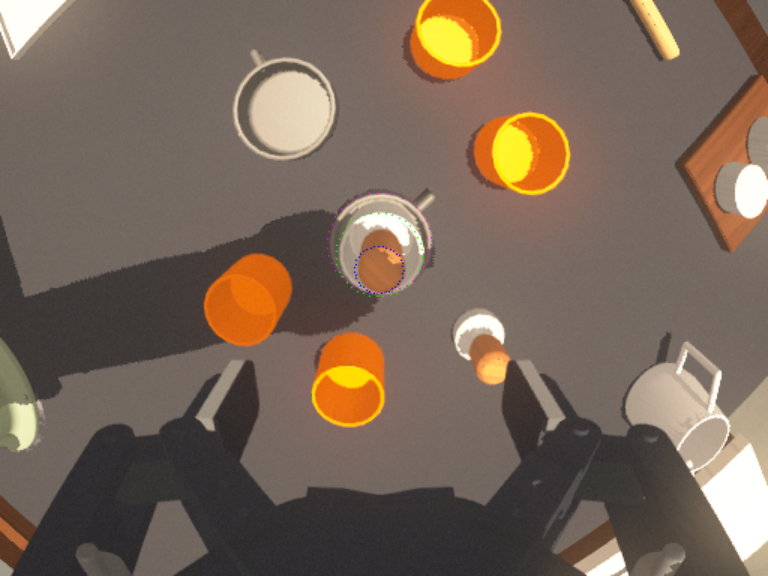

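The overlaid predictions (blue handle top at (380,270), green steel rim and magenta ceramic rim) all sit on the object to about 1 px, so the pose holds. Now grasping the tamper.

```bash
python3 - <<'E'
from h import *
x,y=.525,-.253
bot.move_linear([x,y,.078],speed=.15)
bot.set_gripper(0.0,40)
print("w",bot.read_gripper_width(),bot.read_finger_force(),bot.read_clock())
bot.move_linear([x,y,.12],speed=.06)
bot.move_linear([x,y,.24],speed=.15)
print("w",bot.read_gripper_width(),bot.read_ft_force(),bot.read_clock())
cv2.imwrite("pics/w2.png",np.hstack([bot.camera("wrist")[100:,:,::-1][:, 60:450],bot.camera("scene")[120:290+114,60:260,::-1][:284]]) if 0 else bot.camera("wrist")[:,:,::-1])
E
```

```text
w 0.3316010041721433 39.9556418892098 4.1917
w 0.3372915867772183 [-0.9351931  -0.17141755 -4.1047615 ] 5.9917
```

View pics/w2.png

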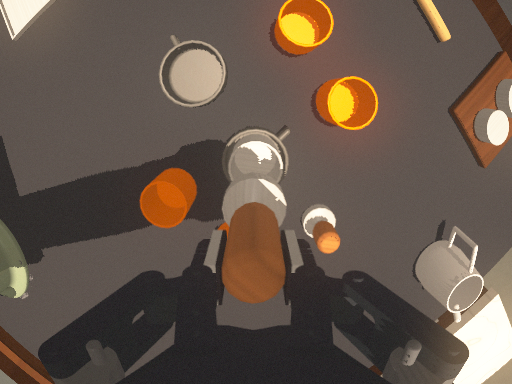

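The tamper hangs in the fingers (foot at (255,203)). The ceramic cup and dosing cup (255,160) are still standing. Now placing it on the tray.

```bash
python3 - <<'E'
from h import *
q=down(np.radians(-15.5)); x,y=.522,.320
bot.move_pose([x,y,.22],q); bot.wait(.3)
print(bot.read_position(),bot.read_clock())
bot.move_linear([x,y,.088],speed=.12); bot.wait(.2)
f0=bot.read_ft_force()
h=bot.move_linear([x,y,.062],speed=.015,until_force=2)
print(h,bot.read_position(),f0,bot.read_ft_force())
w=bot.read_gripper_width()
bot.wait(.2)
bot.set_gripper(w+.10); bot.wait(.2); bot.set_gripper(1.0)
bot.move_linear([x,y,.2],speed=.12)
p=bot.read_position();r=bot.read_tool_rot()
im=bot.camera("wrist")[:,:,::-1].copy();print(bot.read_clock())
a=np.linspace(0,2*np.pi,40)
for rad,z in((.015,.103),(.023,.004)):
    for u in wproj(np.c_[x+rad*np.cos(a),y+rad*np.sin(a),0*a+z],p,r): cv2.circle(im,tuple(int(v) for v in u.round()),0,(255,0,0),-1)
for u in wproj([[.490,.204,.004]],p,r): cv2.circle(im,tuple(int(v) for v in u.round()),2,(0,0,255),-1)
cv2.imwrite("pics/w3.png",im)
E
```

```text
[0.52232584 0.31949873 0.22001855] 8.4
True [0.5220291  0.31995247 0.0724069 ] [-0.06786033 -0.20437694 -2.96053693] [-0.27144045 -0.15402095  4.25183644]
13.3583
```

View pics/w3.png

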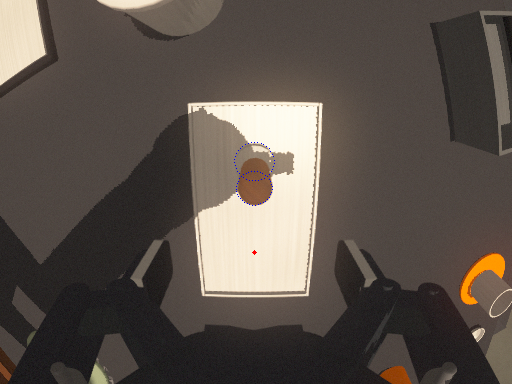

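The tamper stands upright on the tray at (255,185), and the dosing-cup target at (254,252) is free. Next, back to the nest for a check.

```bash
python3 - <<'E'
from h import *
x,y=.525,-.253
bot.move_pose([x,y,.19],down(np.radians(-45)))
bot.wait(.2)
p=bot.read_position();r=bot.read_tool_rot()
im=bot.camera("wrist")[:,:,::-1].copy();print(p,bot.read_clock())
a=np.linspace(0,2*np.pi,60)
s=3;big=cv2.resize(im,None,fx=s,fy=s)
for rad,z,c in((.03,.074,(0,255,0)),(.027,.074,(0,255,0)),(.04,.038,(255,0,255)),(.036,.038,(255,0,255))):
    U=wproj(np.c_[x+rad*np.cos(a),y+rad*np.sin(a),0*a+z],p,r)
    for u in U: cv2.circle(big,tuple(int(v) for v in (s*u+1).round()),1,c,-1)
m=(s*U.mean(0)).astype(int)
cv2.imwrite("pics/w4.png",big[max(m[1]-200,0):m[1]+200,m[0]-250:m[0]+250])
E
```

```text
[ 0.52538367 -0.25227571  0.19002284] 15.6667
```

View pics/w4.png

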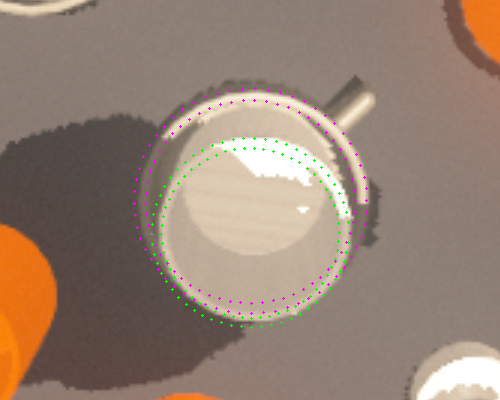

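The dosing-cup rim fits (about 1 mm along the closing line), and the ceramic cup hasn't moved. Now grasping the dosing cup.

```bash
python3 - <<'E'
from h import *
x,y=.526,-.254
bot.move_linear([x,y,.075],speed=.12)
print(bot.move_linear([x,y,.038],speed=.04,until_force=6),bot.read_position())
bot.set_gripper(0.0,30)
print("w",bot.read_gripper_width(),bot.read_finger_force(),bot.read_ft_force(),bot.read_clock())
bot.move_linear([x,y,.085],speed=.04)
bot.move_linear([x,y,.2],speed=.15)
print("w",bot.read_gripper_width(),bot.read_finger_force(),bot.read_ft_force(),bot.read_clock())
cv2.imwrite("pics/w5.png",bot.camera("wrist")[:,:,::-1])
E
```

```text
False [ 0.5262367  -0.2541463   0.03825823]
w 0.6978882612947321 32.49516349285841 [-1.30519141  0.46559749  5.88273607] 18.2167
w 0.6973357656393033 32.571479603648186 [-0.43659412  0.64469307 -1.40891348] 20.4583
```

View pics/w5.png

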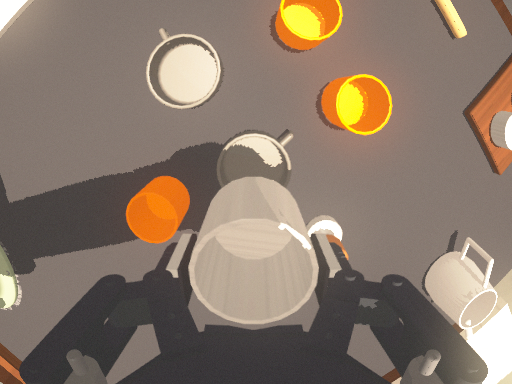

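The dosing cup is held straight at (254,250). The ceramic cup stays put, empty, at (255,170). Now placing it.

```bash
python3 - <<'E'
from h import *
q=down(np.radians(-15.5)); x,y=.490,.203
bot.move_pose([x,y,.19],q); bot.wait(.3)
bot.move_linear([x,y,.052],speed=.12); bot.wait(.2)
h=bot.move_linear([x,y,.026],speed=.015,until_force=2)
print(h,bot.read_position(),bot.read_ft_force())
w=bot.read_gripper_width()
bot.wait(.2)
bot.set_gripper(w+.06); bot.wait(.2); bot.set_gripper(1.0)
bot.move_linear([x,y,.22],speed=.12)
bot.move_linear([x-.08,y-.1,.28],speed=.15); bot.wait(.5)
cv2.imwrite("pics/end.png",np.hstack([bot.camera("wrist")[::,:,::-1][:300,100:],cv2.resize(bot.camera("scene")[90:290,60:390,::-1],(388,300))[:, :]]))
print(bot.read_clock())
E
```

```text
True [0.48991342 0.20298475 0.03660896] [-0.80985698 -0.78490116  3.81142173]
29.375
```

View pics/end.png

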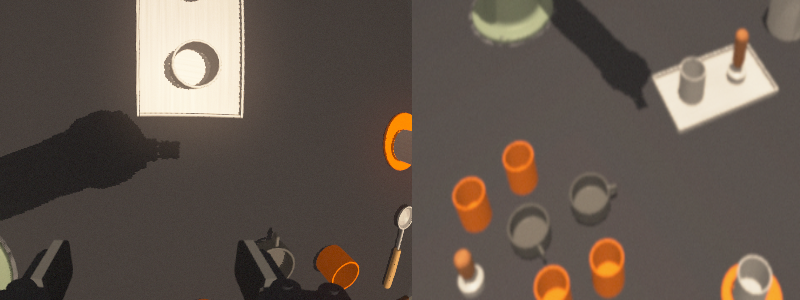

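The tamper (740,55) and the dosing cup (692,82) stand upright on the tray. The ceramic cup (529,230) is in place with its bystanders untouched.

```bash
python3 -c "
from cell import bot
print(bot.close_job())"
```

```text
the job is handed in; nothing more can be done
None
```

The tamper, then the dosing cup, were lifted out and set upright side by side on the tray; the ceramic cup stayed where it was, and the job was handed in at about 29 s.

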